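# Dismount the field coil from the microscope's magnet stage

## Robot

A 6-joint arm with a two-finger parallel gripper is mounted at the origin on the work surface. World frame = base frame: x ahead of the robot, y to its left, z up, the work surface at z = 0. Lengths are in m, angles in rad, forces in N, time in s.
With the tool pointing down it reaches from about 0.375 to 0.9 m from the base axis. Payload 3.1 kg.
Tool frame: the origin (TCP) lies midway between the tips of the shut fingers; the grasp point (between the pads) lies 19 mm behind it; z points along the fingers, y is the line along which they close (so a half turn about z gives the same grasp; the last joint's range is limited). The gripper opens to 85 mm and grips with 20 to 120 N. Pads are 22 mm wide; open, the fingers measure 114 mm over their backs; the gripper's body (76 mm by 85 mm) begins 54 mm behind the grasp point. The pads swing forward as they close: fully open they stand 13 mm farther back than shut.
Start: joints at [-1.405, 0.527, 1.433, -0, 1.181, -0.178], TCP at [0.211, -0.588, 0.231] pointing down, gripper open.
Joint ranges: [-3.08, 3.08], [-0.75, 2.2], [0.22, 2.44], [-1.43, 4.57], [0, 2.65], [-2.85, 2.85]. Speed limits (rad/s): [2.79, 2.79, 3.14, 3.14, 3.14, 3.14].

## Interface

Orientations are given as a unit quaternion [w, x, y, z].
In Python, from plant import r gives the robot as it stands. The module is installed in compiled form; this text tells all that it offers.
- The arm moves only by the shell command python3 -m inch 'ROWS' [FORCE]. ROWS is JSON, a list of rows, each a list of 7 numbers: the finger opening in cm, from 0 to 8.54, then the shift along the tool's x, y, z in cm, then the turn, a rotation vector about the tool's x, y, z in degrees. A call has exactly 10 rows; each row shifts and turns the commanded pose from where the row before left it, along the tool's axes as they then stand; what a row does not reach is not made up. A row lasts 1/10 s, in which the tool goes at most 50 mm and 8.59 degrees, less where a joint would pass 70% of its speed; a pose out of reach is approached as far as the arm can. A call with a gripper value outside its range is refused whole. The fingers move at their own pace and stop on an object; FORCE is the grip in N (left out, the last holds). Time passes only in rows, so rows that do not move let the fingers close, or fill a call up. It gives the time, the measured TCP pose, the force, the opening and the grip force at its end, in the units of the state.
- r.read_state(): the state, without advancing time (a new reading comes with each control period).
- r.grab_frame(name): name is "side" or "top" or "wrist"; returns a dict with "image" (420x560x3 uint8, red, green, blue), "fx", "fy", "cx", "cy" (pixels), "camera_from_world" (4x4, takes a point from world to camera coordinates); the wrist camera has in their place "mount" (4x4, takes a point from camera to tool coordinates, whose origin is the TCP and whose axes are the flange's). Camera axes: x right, y up, looking along -z (the intrinsics and any distortion apply to the point x, -y, -z); pixel columns grow to the right and rows downward; lengths in m; the calibration is good to about 2 mm. A picture is of the moment at which its call begins: read the wrist's pose just before it. There is no depth.
- r.job_done(): hands the job in; it is judged then, once.
The state is a dict: "time_s": time; "joint_positions": joint angles; "joint_vel": joint speeds; "joint_efforts": joint torques, N m; "tcp_pos": TCP position; "eef_rot": TCP orientation; "wrist_force": force on the tool from outside, world axes, zero at the start; "wrist_torque": the same for the moment, N m; "gripper_width": opening from 0.0 (shut) to 1.0 (fully open); "gripper_force": force on a finger pad.
Only numpy, scipy, OpenCV 4.12 (cv2) and the standard library are available. Lean on these libraries where they do the work, as an engineer would, in place of code of your own. Each camera call takes 0.05 s, during which the arm holds its last target. There are 200 camera calls.

## Task

Take the field coil off the magnet stage and put it away. First pull the knobbed locking rod straight up out of the stage and drop it, foot down, into the upright tube of the rod holder; then slide the coil straight up off its post and set it down gently, flat and with its bore upright, in the empty bay of the two-bay tray. Do not drop the coil or tip it over, and leave the pole piece, the jar and the screwdriver where they are.

Things in the scene. Friction and masses are not known exactly. Their poses are not given: they have to be found in the camera images.
- stage: magnet stage, fixed, any yaw: aluminium block 130 (x) x 90 (y) x 25 mm high, origin at the centre of its underside. A steel core post, 22 mm diameter, stands on it at x = -20 mm, y = 0, its top 107 mm above the table. The 16 mm wide, 18 mm deep socket of the locking rod is in the block at x = +23 mm, y = 0
- post_foot (a point): point on the post's axis at the block's top (25 mm above the table), where the coil's underside sits at the start
- post_top (a point): top of the core post, 107 mm above the table
- socket (a point): mouth of the rod's socket in the block's top, 43 mm from the post's axis (post and rod axis are 32 mm clear of each other: grip the knob across the line from post to rod)
- coil: field coil: copper winding on a black former with two flanges, 64 mm outside diameter, 62 mm high, bore 27 mm (2.5 mm free all round on the post), 0.25 to 0.5 kg. At the start it sits on the block around the post, which shows 20 mm above it. Origin at the centre of its underside, z along the bore, up. Can be gripped across its flanges from above
- rod: locking rod, loose in the stage's socket, 133 mm long, 0.16 kg: steel shank 12 mm diameter, 82 mm long; steel collar 32 mm diameter, 6 mm thick; black round knob 22 mm diameter, 45 mm high (88 to 133 mm above the foot). Origin at the foot, z up. At the start its foot is 7 mm above the table, its collar overhangs the coil's flange by 5 mm, 2 mm above it, and so blocks the coil
- holder: rod holder, fixed: aluminium tube standing on a dark round foot of 80 mm diameter; origin at the centre of its underside. Tube outside diameter 32 mm, bore 24 mm, open at the top, rim 80 mm above the table, its floor 5 mm above the table. A rod standing in it has its collar about 7 mm above the rim
- holder_mouth (a point): centre of the tube's mouth, 80 mm above the table
- holder_floor (a point): centre of the tube's floor, 5 mm above the table
- tray: two-bay tray, fixed, any yaw: grey, 216 (x) x 112 (y) x 22 mm high, walls and divider 4 mm, floor 4 mm above the table; origin at the centre of its underside. The divider crosses the middle; each bay is 102 x 104 mm inside. The bay at +x holds the pole piece, the one at -x is empty
- empty_bay (a point): centre of the empty bay's floor, 53 mm from the tray's centre, 4 mm above the table
- pole_piece: bystander: loose stepped steel disc, 60 mm diameter, 24 mm high, in the tray's other bay; origin at the centre of its underside
- jar: bystander: loose white jar with black lid, 48 mm diameter, 55 mm high; origin at the centre of its underside
- screwdriver: bystander: loose screwdriver with black handle, lying on the table on the far side of the stage; its x axis points to the tip
Not all that is in view belongs to the job. What is shaped like the rod but orange or yellow is not meant.

How it is judged:
By the outcome, as a careful person would: the job done as asked, in the order asked, and still so for the second after the job is handed in, with the robot touching nothing.
It also fails if it takes over 62 s, if anything falls off the work surface, if the arm or the gripper's body presses on something with over 40 N, if the wrist force passes 120 N, or if a joint passes its speed limit or range.

## Working session

There is one attempt and no reset: what is moved stays moved. The work goes in short steps, Python scripts to look and compute and a shell command to move; the robot and the scene stay as the last step left them, time stands still between calls to the robot, and variables do not carry over. Pictures are saved under pics/ and viewed, at most 10 in all, crops included, and the job is handed in when it is done.

```bash
mkdir -p pics
cat > h.py <<'E'
import numpy as np,cv2
from plant import r
def grab(n,f):
    d=r.grab_frame(n); cv2.imwrite('pics/'+f,d['image'][:,:,::-1]); return d
E
python3 - <<'E'
from h import *
import pickle
s=r.read_state(); print(s['tcp_pos'],s['eef_rot'],s['time_s'],s['gripper_width'])
D={}
for n in('top','side'):
    d=grab(n,n+'0.png'); D[n]=d; print(n,d['fx'],d['fy'],d['cx'],d['cy'],[k for k in d]); print(np.round(d['camera_from_world'],3))
pickle.dump(D,open('d0.pkl','wb'))
E
```

```text
[ 0.21054043 -0.5876833   0.23028482] [-1.14177045e-03  9.85267090e-01  1.71018876e-01  2.72803269e-05] 0.0 1.0015193895088543
top 504.4892954433546 504.4892954433546 287.9895222257258 201.15573337266324 ['image', 'fx', 'fy', 'cx', 'cy', 'camera_from_world']
[[ 0.014 -1.    -0.009 -0.011]
 [ 0.986  0.013  0.167 -0.58 ]
 [-0.167 -0.011  0.986 -1.063]
 [ 0.     0.     0.     1.   ]]
side 409.62859523930484 409.62859523930484 287.00845716124786 206.0658030709135 ['image', 'fx', 'fy', 'cx', 'cy', 'camera_from_world']
[[ 0.992 -0.125  0.018 -0.572]
 [ 0.086  0.776  0.625 -0.107]
 [-0.092 -0.618  0.78  -0.872]
 [ 0.     0.     0.     1.   ]]
```

View pics/top0.png

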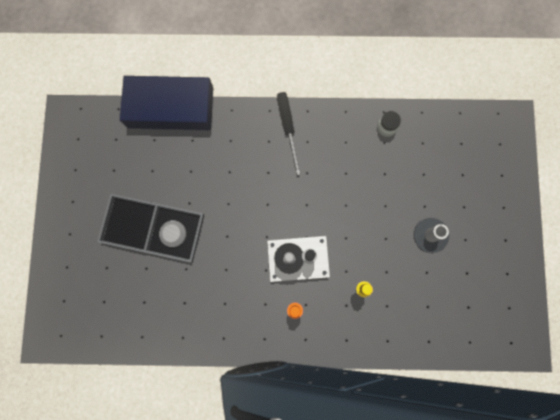

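View pics/side0.png

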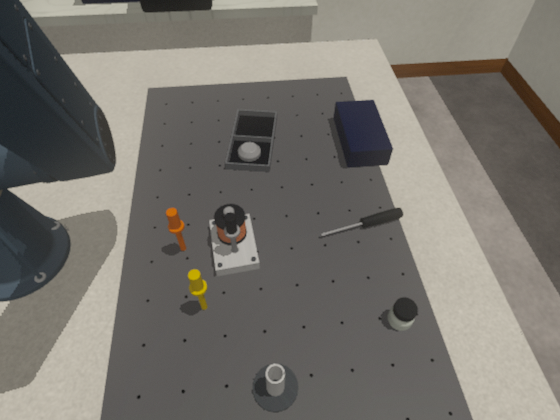

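Candidates for the rod are the black knob on the stage at top (310,255) / side (232,220), the orange one at (295,311) and the yellow one at (365,289). The black one fits because it stands in the stage beside the coil. The holder mouth is at (441,232). The tray's empty bay is the left one, at (129,223), and the pole piece is at (172,233). I'll confirm this in one enlarged crop.

Run:
```python
from h import *
t=cv2.imread('pics/top0.png'); s=cv2.imread('pics/side0.png')
def c(im,x,y,w,h): return cv2.resize(im[y:y+h,x:x+w],(400,300),interpolation=cv2.INTER_CUBIC)
m=np.vstack([np.hstack([c(t,255,225,80,60),c(t,405,205,60,45)]),np.hstack([c(t,92,185,120,90),c(s,190,195,100,75)])])
cv2.imwrite('pics/m0.png',m)
```

```text
(no output)
```

View pics/m0.png

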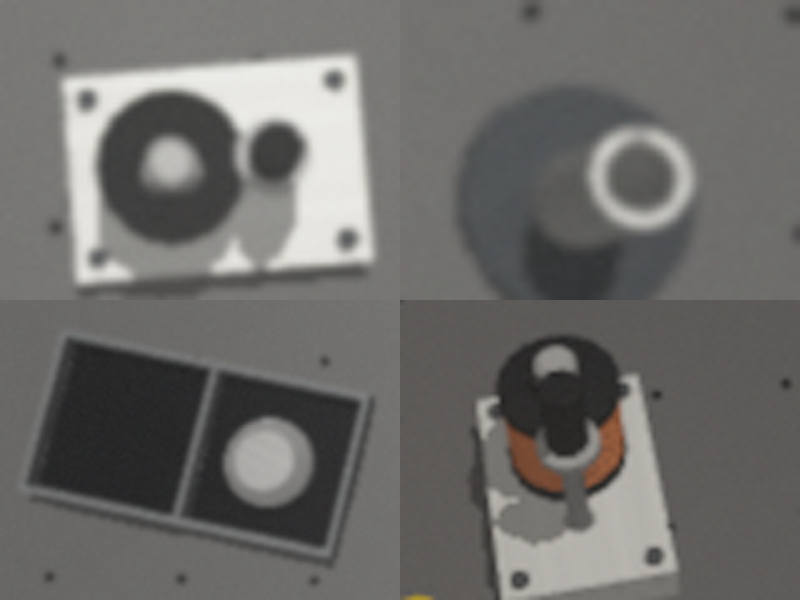

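The crop confirms it: the black knob on a steel shank and collar, overlapping the coil flange, stands in the stage. The empty bay is the left one. Next I'll compute positions.

```bash
cat >> h.py <<'E'
def ray(d,uv,z):
    T=d['camera_from_world']; R,t=T[:3,:3],T[:3,3]
    v=np.array([(uv[0]-d['cx'])/d['fx'],-(uv[1]-d['cy'])/d['fy'],-1.]); o=-R.T@t; w=R.T@v
    return o+w*(z-o[2])/w[2]
def proj(d,p):
    T=d['camera_from_world']; q=T[:3,:3]@p+T[:3,3]
    return np.array([d['cx']+d['fx']*q[0]/-q[2], d['cy']+d['fy']*q[1]/q[2]])
def fit(W,M):
    # 2D rigid M->W
    a,b=W.mean(0),M.mean(0); w,m=W-a,M-b
    th=np.arctan2((m[:,0]*w[:,1]-m[:,1]*w[:,0]).sum(),(m*w).sum()); R=np.array([[np.cos(th),-np.sin(th)],[np.sin(th),np.cos(th)]])
    t=a-R@b; return t,th,R,np.abs(W-(M@R.T+t)).max()
E
python3 - <<'E'
from h import *
import pickle
D=pickle.load(open('d0.pkl','rb')); d=D['top']; s=D['side']
def px(p,off,k): return (np.array(p)+.5)/k-.5+off
P=lambda p,off,k,z: ray(d,px(p,np.array(off),k),z)[:2]
S=((255,225),5.); H=((405,205),20/3); T=((92,185),10/3)
W=np.array([P(p,*S,.025) for p in [(62,78),(355,55),(375,262),(78,285)]])
# image left end has the coil (x-); order: left-up,right-up,right-down,left-down ; right = +x stage; up=+y
M=np.array([(-65,45),(65,45),(65,-45),(-65,-45)])/1e3
t,th,R,e=fit(W,M); print('stage',t,np.degrees(th),e)
post=R@[-.020,0]+t; sock=R@[.023,0]+t; print('post',post,'socket',sock)
coil=P((171,167),*S,.087); knob=P((276,151),*S,.140); print('coil',coil,'knob',knob,np.linalg.norm(coil-knob))
hm=P((241,178),*H,.080); print('holder',hm,np.linalg.norm(hm))
W=np.array([P(p,*T,.022) for p in [(65,35),(372,97),(329,256),(25,190)]])
M=np.array([(-108,56),(108,56),(108,-56),(-108,-56)])/1e3
t,th,R,e=fit(W,M); eb=R@[-.053,0]+t; print('tray',t,np.degrees(th),e,'bay',eb,np.linalg.norm(eb))
print('pole',P((268,162),*T,.024),R@[.053,0]+t)
for n,p,z in (('knob',knob,.14),('sock',sock,.14),('coil',coil,.087),('post',post,.087),('holder',hm,.08),('bay',eb,.004)): print(n,proj(s,np.array([*p,z])))
E
```

```text
stage [ 0.45612006 -0.02725469] -84.63931360023057 0.0008021092821794973
post [ 0.45425156 -0.00734216] socket [ 0.45826884 -0.05015409]
coil [ 0.45338329 -0.00720738] knob [ 0.45732573 -0.04921624] 0.04219344944140325
holder [ 0.51446936 -0.3275769 ] 0.6099060154961415
tray [0.52018919 0.30378455] -101.08742037690352 0.002905227897534085 bay [0.53038144 0.3557953 ] 0.6386663932162585
pole [0.50831692 0.25496529] [0.50999694 0.2517738 ]
knob [229.13537963 215.77129446]
sock [229.65544413 216.11925134]
coil [228.80755528 215.42374882]
post [229.23459204 215.43818415]
holder [275.08191739 372.99357676]
bay [254.55482457 127.91399144]
```

Every check agrees: post to rod is 42–43 mm, the side view reprojects within about 1.5 px, and all targets are within reach. Next I'll rotate, then move above the knob.

```bash
cat >> h.py <<'E'
from scipy.spatial.transform import Rotation as Ro
def to(x,y,z,yaw=None):
    """tool-frame shift (cm) and rotvec (deg) from the measured pose to TCP x,y,z, pointing down, tool y at world angle yaw (deg, mod 180)"""
    s=r.read_state(); q=s['eef_rot']; R=Ro.from_quat([q[1],q[2],q[3],q[0]]); A=R.as_matrix()
    d=A.T@(np.array([x,y,z])-s['tcp_pos'])*100
    cur=np.degrees(np.arctan2(A[1,1],A[0,1]))
    if yaw is None: yaw=cur
    yaw=cur+(yaw-cur+90)%180-90
    a=np.radians(yaw); Y=np.array([np.cos(a),np.sin(a),0]); Z=np.array([0,0,-1.]); G=np.c_[np.cross(Y,Z),Y,Z]
    rv=np.degrees((R.inv()*Ro.from_matrix(G)).as_rotvec())
    # shift expressed in the goal axes (to use after turning)
    g=G.T@(np.array([x,y,z])-s['tcp_pos'])*100
    np.set_printoptions(suppress=True,precision=2)
    print('t',round(s['time_s'],2),'tcp',np.round(s['tcp_pos']*1e3,1),'yaw',round(cur,1),'rot',rv,'shift now',d,'shift after turn',g,'F',np.round(s['wrist_force'],1),'w',round(s['gripper_width']*8.54,2),'gf',round(float(s['gripper_force']),1),'J6',round(s['joint_positions'][5],2))
E
python3 -c "
from h import *
to(.4578,-.0497,.23,5.4)"
```

```text
t 0.1 tcp [ 210.6 -587.7  230.4] yaw -70.3 rot [ -0.08  -0.09 -75.7 ] shift now [ 41.41 -42.32   0.14] shift after turn [51.24 29.67  0.04] F [ 0.  -0.   0.2] w 8.56 gf 0.0 J6 -0.18
```

```bash
python3 -m inch '[[5.5,0,0,0,0,0,-7.6],[5.5,0,0,0,0,0,-7.6],[5.5,0,0,0,0,0,-7.6],[5.5,0,0,0,0,0,-7.6],[5.5,0,0,0,0,0,-7.6],[5.5,0,0,0,0,0,-7.6],[5.5,0,0,0,0,0,-7.6],[5.5,0,0,0,0,0,-7.5],[5.5,0,0,0,0,0,-7.5],[5.5,0,0,0,0,0,-7.5]]'
python3 -m inch '[[5.5,3.66,2.12,0,0,0,0],[5.5,3.66,2.12,0,0,0,0],[5.5,3.66,2.12,0,0,0,0],[5.5,3.66,2.12,0,0,0,0],[5.5,3.66,2.12,0,0,0,0],[5.5,3.66,2.12,0,0,0,0],[5.5,3.66,2.12,0,0,0,0],[5.5,3.66,2.12,0,0,0,0],[5.5,3.66,2.12,0,0,0,0],[5.5,3.66,2.12,0,0,0,0]]'
python3 -c "
from h import *
to(.4578,-.0497,.23,5.4)"
```

```text
time_s: 1.1
tcp_pos: [0.2106, -0.588, 0.2307]
eef_rot: [-0.001, 0.671, 0.741, 0.0]
wrist_force: [-0.4, 0.3, -0.7]
gripper_width: 0.644
gripper_force: 0.0
time_s: 2.1
tcp_pos: [0.3876, -0.2023, 0.2312]
eef_rot: [-0.0, 0.673, 0.739, 0.0]
wrist_force: [0.5, -1.2, -0.7]
gripper_width: 0.647
gripper_force: 0.0
t 2.1 tcp [ 387.6 -202.3  231.2] yaw 5.4 rot [-0.01 -0.02 -0.03] shift now [14.54  8.42  0.12] shift after turn [14.54  8.43  0.12] F [ 0.5 -1.2 -0.7] w 5.52 gf 0.0 J6 -0.83
```

```bash
python3 -m inch '[[5.5,3,1.72,0,0,0,0],[5.5,3,1.72,0,0,0,0],[5.5,3,1.72,0,0,0,0],[5.5,3,1.72,0,0,0,0],[5.5,2.6,1.57,0,0,0,0],[5.5,0,0,1,0,0,0],[5.5,0,0,1,0,0,0],[5.5,0,0,1,0,0,0],[5.5,0,0,0,0,0,0],[5.5,0,0,0,0,0,0]]'
python3 - <<'E'
from h import *
to(.4578,-.0497,.10,5.4)
s=r.read_state(); d=grab('wrist','w1.png'); print(np.round(d['mount'],3),d['fx'])
q=s['eef_rot'];T=np.eye(4);T[:3,:3]=Ro.from_quat([q[1],q[2],q[3],q[0]]).as_matrix();T[:3,3]=s['tcp_pos']
d['camera_from_world']=np.linalg.inv(T@d['mount'])
import pickle; pickle.dump(d,open('w1.pkl','wb'))
for p in ((.4578,-.0497,.14),(.4538,-.0073,.107),(.4538,-.0073,.087)): print(proj(d,np.array(p)))
E
```

```text
time_s: 3.1
tcp_pos: [0.4572, -0.0516, 0.2008]
eef_rot: [-0.001, 0.674, 0.739, -0.0]
wrist_force: [-0.5, 0.6, -0.0]
gripper_width: 0.645
gripper_force: 0.0
t 3.1 tcp [457.2 -51.6 200.8] yaw 5.3 rot [-0.08 -0.03 -0.1 ] shift now [ 0.17  0.09 10.08] shift after turn [ 0.18  0.08 10.08] F [-0.5  0.6 -0. ] w 5.51 gf 0.0 J6 -0.45
[[-0.    0.96  0.28  0.07]
 [ 1.    0.    0.   -0.  ]
 [ 0.    0.28 -0.96 -0.14]
 [ 0.    0.    0.    1.  ]] 339.2389060102933
[284.21 219.52]
[284.01 146.33]
[283.92 143.4 ]
```

View pics/w1.png

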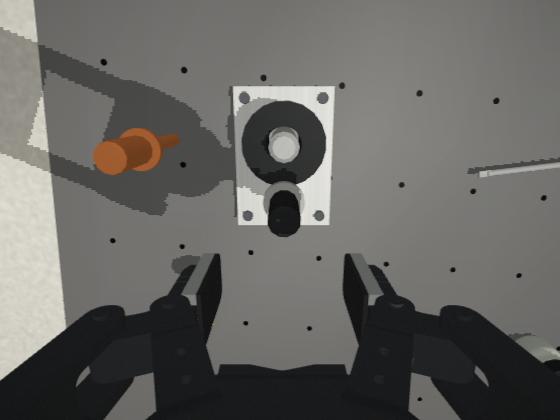

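The knob is at (284.5,221) and the post top at (284,147), each within about 1.5 px of prediction. I'll descend and grip.

```bash
python3 -m inch '[[5.5,0.1,0.05,1.6,0,0,0],[5.5,0,0,1.6,0,0,0],[5.5,0,0,1.6,0,0,0],[5.5,0,0,1.6,0,0,0],[5.5,0,0,1.6,0,0,0],[5.5,0,0,1.1,0,0,0],[5.5,0,0,0.9,0,0,0],[5.5,0,0,0,0,0,0],[0.5,0,0,0,0,0,0],[0.5,0,0,0,0,0,0]]' 50
python3 -m inch '[[0.5,0,0,0,0,0,0],[0.5,0,0,0,0,0,0],[0.5,0,0,0,0,0,0],[0.5,0,0,0,0,0,0],[0.5,0,0,-0.5,0,0,0],[0.5,0,0,-0.5,0,0,0],[0.5,0,0,-0.5,0,0,0],[0.5,0,0,-0.5,0,0,0],[0.5,0,0,0,0,0,0],[0.5,0,0,0,0,0,0]]' 50
python3 -c "
from h import *
to(.5145,-.3276,.28,-32)"
```

```text
time_s: 4.15
tcp_pos: [0.4586, -0.0499, 0.1018]
eef_rot: [0.001, 0.673, 0.74, 0.0]
wrist_force: [-0.7, 0.5, -0.2]
gripper_width: 0.315
gripper_force: 0.0
time_s: 5.15
tcp_pos: [0.4582, -0.0497, 0.1215]
eef_rot: [0.0, 0.673, 0.74, 0.0]
wrist_force: [0.1, -0.7, -1.5]
gripper_width: 0.247
gripper_force: 48.9
t 5.15 tcp [458.2 -49.7 121.5] yaw 5.4 rot [ 0.02  0.   37.4 ] shift now [-28.2    3.   -15.85] shift after turn [-20.58  19.5  -15.85] F [ 0.1 -0.7 -1.5] w 2.11 gf 48.9 J6 -0.45
```

```bash
python3 -m inch '[[0.5,0,0,-1,0,0,0],[0.5,0,0,-1.5,0,0,0],[0.5,0,0,-1.5,0,0,0],[0.5,0,0,-2,0,0,0],[0.5,0,0,-2,0,0,0],[0.5,0,0,-2,0,0,0],[0.5,0,0,-1.5,0,0,0],[0.5,0,0,-1,0,0,0],[0.5,-1,0.1,0,0,0,0],[0.5,-2,0.2,0,0,0,0]]'
python3 -m inch '[[0.5,-3,0.3,0,0,0,0],[0.5,-3,0.3,0,0,0,0],[0.5,-3,0.3,0,0,0,0],[0.5,-3,0.3,0,0,0,0],[0.5,-3,0.3,0,0,0,0],[0.5,-3,0.3,0,0,0,0],[0.5,-3,0.3,0,0,0,0],[0.5,-2.2,0.3,0,0,0,0],[0.5,-1.5,0.3,0,0,0,0],[0.5,0,0,0,0,0,0]]'
python3 - <<'E'
from h import *
to(.5145,-.3276,.19)
t=grab('top','t2.png'); s=grab('side','s2.png')
st=r.read_state()
a=cv2.imread('pics/top0.png');b=cv2.imread('pics/s2.png');c=cv2.imread('pics/t2.png')
c1=lambda im,x,y,w,h: cv2.resize(im[y:y+h,x:x+w],(400,400),interpolation=cv2.INTER_CUBIC)
cv2.imwrite('pics/m2.png',np.hstack([c1(c,380,190,100,100),c1(b,210,270,140,140)]))
f=st['tcp_pos']-[0,0,.095]
print('foot pred in side',proj(s,f),'mouth',proj(s,np.array([.5145,-.3276,.08])))
E
```

```text
time_s: 6.15
tcp_pos: [0.4633, -0.0789, 0.2462]
eef_rot: [-0.0, 0.672, 0.74, -0.0]
wrist_force: [-0.2, 0.2, -1.6]
gripper_width: 0.246
gripper_force: 49.0
time_s: 7.15
tcp_pos: [0.514, -0.3249, 0.2452]
eef_rot: [-0.0, 0.674, 0.739, -0.0]
wrist_force: [0.7, 0.8, -2.1]
gripper_width: 0.242
gripper_force: 49.0
t 7.15 tcp [ 514.  -324.9  245.2] yaw 5.3 rot [-0.03 -0.   -0.  ] shift now [-0.27  0.02  5.52] shift after turn [-0.27  0.02  5.52] F [ 0.7  0.8 -2.1] w 2.07 gf 49.0 J6 -0.84
foot pred in side [273.69 354.47] mouth [275.1  373.01]
```

View pics/m2.png

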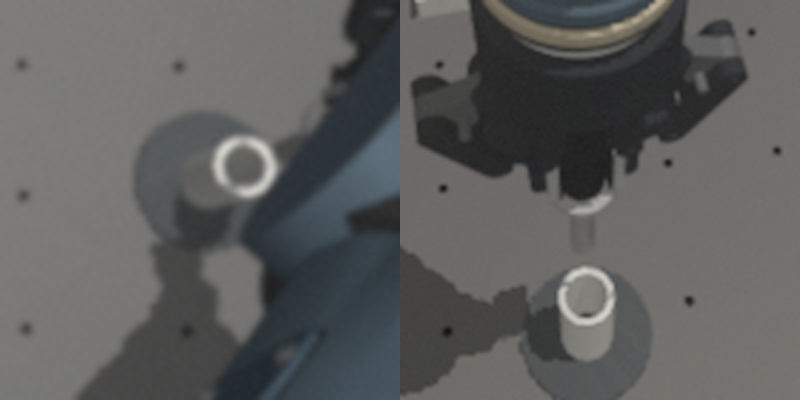

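The side view shows the rod upright, with its foot at about (274,357) against a predicted (273.7,354.5). The tube mouth is at (275,373.5), as computed. I'll shift 2.7 mm and insert.

```bash
python3 -m inch '[[0.5,-0.25,0,0,0,0,0],[0.5,0,0,1,0,0,0],[0.5,0,0,1.5,0,0,0],[0.5,0,0,1.5,0,0,0],[0.5,0,0,1.5,0,0,0],[0.5,0,0,1,0,0,0],[0.5,0,0,1,0,0,0],[0.5,0,0,1,0,0,0],[0.5,0,0,0.5,0,0,0],[0.5,0,0,0,0,0,0]]'
python3 -c "
from h import *
to(.5145,-.3276,.104)"
```

```text
time_s: 8.25
tcp_pos: [0.514, -0.3249, 0.1555]
eef_rot: [-0.001, 0.673, 0.74, -0.0]
wrist_force: [0.9, -0.1, -2.2]
gripper_width: 0.244
gripper_force: 49.0
t 8.25 tcp [ 514.  -324.9  155.5] yaw 5.4 rot [-0.06 -0.06 -0.  ] shift now [-0.28  0.03  5.15] shift after turn [-0.28  0.03  5.15] F [ 0.9 -0.1 -2.2] w 2.08 gf 49.0 J6 -0.84
```

```bash
python3 -m inch '[[0.5,-0.2,0,0.5,0,0,0],[0.5,0,0,1,0,0,0],[0.5,0,0,1,0,0,0],[0.5,0,0,1,0,0,0],[0.5,0,0,0.7,0,0,0],[0.5,0,0,0.5,0,0,0],[0.5,0,0,0.3,0,0,0],[0.5,0,0,0,0,0,0],[0.5,0,0,0,0,0,0],[0.5,0,0,0,0,0,0]]'
python3 -c "
from h import *
to(.5145,-.3276,.1)"
```

```text
time_s: 9.25
tcp_pos: [0.5147, -0.3274, 0.1067]
eef_rot: [0.0, 0.673, 0.74, -0.0]
wrist_force: [0.3, 0.4, -1.1]
gripper_width: 0.242
gripper_force: 49.0
t 9.25 tcp [ 514.7 -327.4  106.7] yaw 5.4 rot [ 0.04  0.04 -0.  ] shift now [-0.02 -0.02  0.67] shift after turn [-0.02 -0.02  0.67] F [ 0.3  0.4 -1.1] w 2.07 gf 49.0 J6 -0.84
```

```bash
python3 -m inch '[[0.5,0,0,0.3,0,0,0],[0.5,0,0,0.2,0,0,0],[0.5,0,0,0,0,0,0],[0.5,0,0,0,0,0,0],[4.5,0,0,0,0,0,0],[4.5,0,0,0,0,0,0],[4.5,0,0,0,0,0,0],[4.5,0,0,0,0,0,0],[4.5,0,0,-0.5,0,0,0],[4.5,0,0,-1,0,0,0]]'
python3 -m inch '[[4.5,0,0,-1.5,0,0,0],[4.5,0,0,-1.5,0,0,0],[4.5,0,0,-1.5,0,0,0],[4.5,0,0,-2,0,0,0],[4.5,0,0,-2,0,0,0],[4.5,0,0,-2,0,0,0],[4.5,0,0,-2,0,0,0],[4.5,0,0,-1,0,0,0],[8.5,3,0,0,0,0,0],[8.5,3,0,0,0,0,0]]'
python3 - <<'E'
from h import *
to(.4538,-.0073,.16,-84.6)
d=grab('side','s3.png'); im=cv2.imread('pics/s3.png')
cv2.imwrite('pics/m3.png',cv2.resize(im[200:420,170:350],(540,594)*1)[:594] if 0 else cv2.resize(im[190:410,170:370],(540,594)))
print(proj(d,np.array([.5145,-.3276,.138])),proj(d,np.array([.5145,-.3276,.09])))
E
```

```text
time_s: 10.25
tcp_pos: [0.514, -0.3268, 0.1162]
eef_rot: [-0.001, 0.673, 0.74, 0.0]
wrist_force: [0.1, -0.5, -0.2]
gripper_width: 0.528
gripper_force: 0.0
time_s: 11.25
tcp_pos: [0.5088, -0.2675, 0.252]
eef_rot: [0.001, 0.674, 0.739, 0.0]
wrist_force: [-0.8, 1.0, -0.2]
gripper_width: 0.847
gripper_force: 0.0
t 11.25 tcp [ 508.8 -267.5  252. ] yaw 5.3 rot [ 0.09 -0.01 89.9 ] shift now [26.43 -3.08  9.17] shift after turn [ -3.02 -26.42   9.2 ] F [-0.8  1.  -0.2] w 7.23 gf 0.0 J6 -0.77
[274.93 361.04] [275.07 371.06]
```

View pics/m3.png

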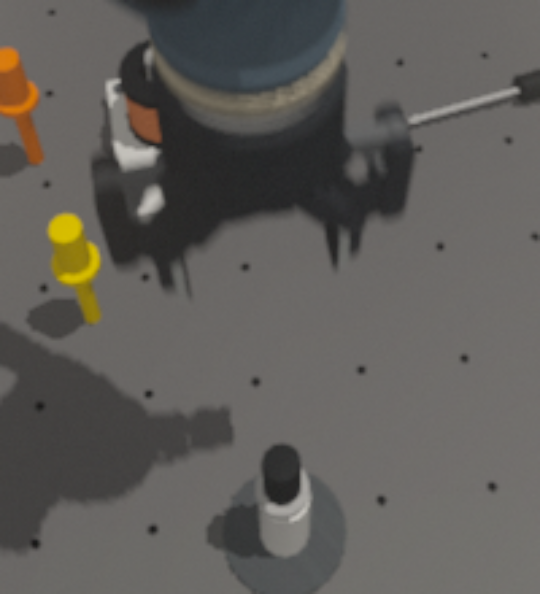

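The rod stands in the holder upright, with its knob at about (274,360) as predicted. Next is the coil.

```bash
python3 -m inch '[[8.5,3.3,-0.39,0,0,0,0],[8.5,3.3,-0.39,0,0,0,0],[8.5,3.3,-0.39,0,0,0,0],[8.5,3.3,-0.39,0,0,0,0],[8.5,3.3,-0.39,0,0,0,0],[8.5,3.3,-0.39,0,0,0,0],[8.5,3.3,-0.39,0,0,0,0],[8.5,2.9,-0.35,0,0,0,0],[8.5,0,0,0,0,0,8],[8.5,0,0,0,0,0,8]]'
python3 -m inch '[[8.5,0,0,0,0,0,8.2],[8.5,0,0,0,0,0,8.2],[8.5,0,0,0,0,0,8.2],[8.5,0,0,0,0,0,8.2],[8.5,0,0,0,0,0,8.2],[8.5,0,0,0,0,0,8.2],[8.5,0,0,0,0,0,8.2],[8.5,0,0,0,0,0,8.2],[8.5,0,0,0,0,0,8.2],[8.5,0,0,0,0,0,0]]'
python3 - <<'E'
from h import *
r.grab_frame('top');to(.4538,-.0073,.16,-84.6)
s=r.read_state(); d=grab('wrist','w4.png')
q=s['eef_rot'];T=np.eye(4);T[:3,:3]=Ro.from_quat([q[1],q[2],q[3],q[0]]).as_matrix();T[:3,3]=s['tcp_pos']
d['camera_from_world']=np.linalg.inv(T@d['mount'])
for z in(.107,.087): print(proj(d,np.array([.4538,-.0073,z])))
E
```

```text
time_s: 12.3
tcp_pos: [0.4532, -0.0104, 0.2516]
eef_rot: [0.0, 0.77, 0.637, 0.0]
wrist_force: [-0.0, -0.7, -0.6]
gripper_width: 0.994
gripper_force: 0.0
time_s: 13.3
tcp_pos: [0.4536, -0.0115, 0.2515]
eef_rot: [0.0, 0.999, 0.049, 0.0]
wrist_force: [0.4, -0.2, -0.5]
gripper_width: 0.995
gripper_force: 0.0
t 13.35 tcp [453.6 -11.5 251.4] yaw -84.2 rot [ 0.   -0.    0.36] shift now [ 0.06 -0.41  9.14] shift after turn [ 0.06 -0.41  9.14] F [-0.5  0.1 -1.5] w 8.49 gf 0.0 J6 1.2
[276.03 190.75]
[276.36 185.68]
```

View pics/w4.png

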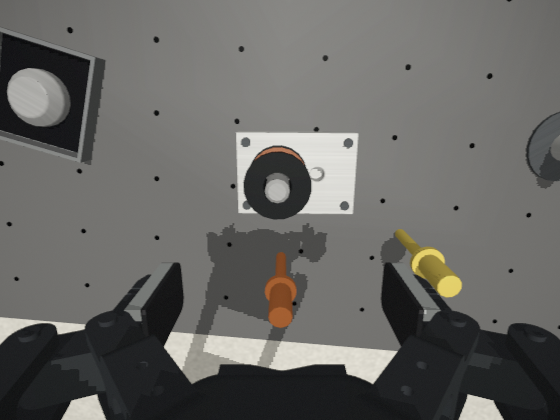

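The post top is at (277,190) and the coil top at about (278,186), within 1–2 px of prediction. I'll descend over the coil.

```bash
python3 -m inch '[[8.5,0.05,-0.4,1,0,0,0],[8.5,0,0,1.5,0,0,0],[8.5,0,0,2,0,0,0],[8.5,0,0,2,0,0,0],[8.5,0,0,2,0,0,0],[8.5,0,0,2,0,0,0],[8.5,0,0,1.5,0,0,0],[8.5,0,0,1,0,0,0],[8.5,0,0,0,0,0,0],[8.5,0,0,0,0,0,0]]'
python3 -c "
from h import *
to(.4538,-.0075,.053,-84.6)"
```

```text
time_s: 14.4
tcp_pos: [0.4539, -0.0074, 0.1213]
eef_rot: [-0.0, 0.999, 0.049, -0.0]
wrist_force: [0.3, -0.6, 0.7]
gripper_width: 0.995
gripper_force: 0.0
t 14.4 tcp [453.9  -7.4 121.3] yaw -84.4 rot [-0.    0.01  0.23] shift now [-0.01  0.01  6.83] shift after turn [-0.01  0.01  6.83] F [ 0.3 -0.6  0.7] w 8.49 gf 0.0 J6 1.21
```

```bash
python3 -m inch '[[8.5,0,0,1.2,0,0,0],[8.5,0,0,1.5,0,0,0],[8.5,0,0,1.5,0,0,0],[8.5,0,0,1.2,0,0,0],[8.5,0,0,0.9,0,0,0],[8.5,0,0,0.5,0,0,0],[8.5,0,0,0,0,0,0],[5,0,0,0,0,0,0],[5,0,0,0,0,0,0],[5,0,0,0,0,0,0]]' 60
python3 -m inch '[[5,0,0,0,0,0,0],[5,0,0,0,0,0,0],[5,0,0,-0.2,0,0,0],[5,0,0,-0.3,0,0,0],[5,0,0,-0.3,0,0,0],[5,0,0,-0.3,0,0,0],[5,0,0,-0.4,0,0,0],[5,0,0,-0.5,0,0,0],[5,0,0,0,0,0,0],[5,0,0,0,0,0,0]]'
python3 -c "
from h import *
to(.4538,-.0075,.2,-84.6)"
```

```text
time_s: 15.4
tcp_pos: [0.4542, -0.0075, 0.0543]
eef_rot: [0.0, 0.999, 0.049, 0.001]
wrist_force: [-0.9, 0.2, 5.4]
gripper_width: 0.73
gripper_force: 64.6
time_s: 16.4
tcp_pos: [0.454, -0.0075, 0.0735]
eef_rot: [0.0, 0.999, 0.049, 0.0]
wrist_force: [-0.7, -0.7, -3.9]
gripper_width: 0.734
gripper_force: 66.0
t 16.4 tcp [454.   -7.5  73.5] yaw -84.4 rot [ 0.01 -0.03  0.2 ] shift now [ -0.01   0.   -12.65] shift after turn [ -0.02   0.   -12.65] F [-0.7 -0.7 -3.9] w 6.27 gf 66.0 J6 1.21
```

```bash
python3 -m inch '[[5,0,0,-0.8,0,0,0],[5,0,0,-1.2,0,0,0],[5,0,0,-1.6,0,0,0],[5,0,0,-1.8,0,0,0],[5,0,0,-1.8,0,0,0],[5,0,0,-1.8,0,0,0],[5,0,0,-1.6,0,0,0],[5,0,0,-1.2,0,0,0],[5,0,0,-0.8,0,0,0],[5,0,0,0,0,0,0]]'
python3 - <<'E'
from h import *
to(.5304,.3558,.12)
d=grab('side','s5.png'); im=cv2.imread('pics/s5.png')
cv2.imwrite('pics/m5.png',cv2.resize(im[90:310,150:350],(540,594)))
E
```

```text
time_s: 17.4
tcp_pos: [0.4542, -0.0075, 0.2003]
eef_rot: [0.0, 0.999, 0.049, 0.001]
wrist_force: [-0.5, 0.3, -3.4]
gripper_width: 0.728
gripper_force: 66.5
t 17.4 tcp [454.2  -7.5 200.3] yaw -84.4 rot [ 0.05 -0.12  0.  ] shift now [ 11.12 -35.42   8.03] shift after turn [ 11.13 -35.41   8.03] F [-0.5  0.3 -3.4] w 6.22 gf 66.5 J6 1.21
```

View pics/m5.png

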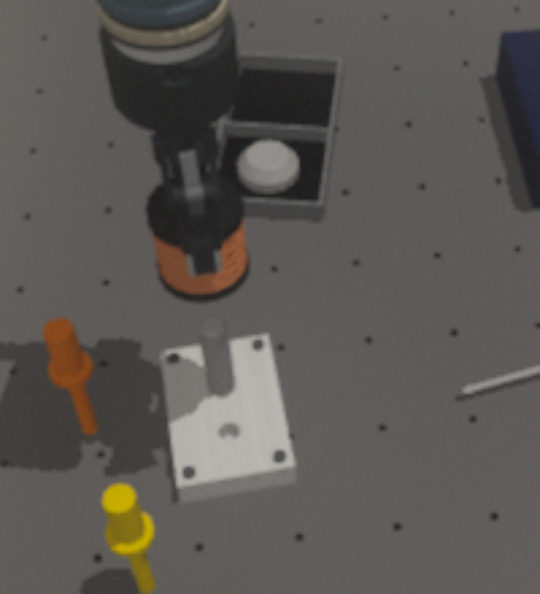

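The coil is clear of the post and held upright. I'll carry it to the empty bay.

```bash
python3 -m inch '[[5,0.3,-1,0,0,0,0],[5,0.6,-2,0,0,0,0],[5,0.9,-2.8,0,0,0,0],[5,0.9,-2.8,0,0,0,0],[5,0.9,-2.8,0,0,0,0],[5,0.9,-2.8,0,0,0,0],[5,0.9,-2.8,0,0,0,0],[5,0.9,-2.8,0,0,0,0],[5,0.9,-2.8,0,0,0,0],[5,0.9,-2.8,0,0,0,0]]'
python3 -m inch '[[5,0.9,-2.8,0,0,0,0],[5,0.8,-2.6,0,0,0,0],[5,0.7,-2.2,0,0,0,0],[5,0.4,-1.5,0,0,0,0],[5,0.2,-0.7,0,0,0,0],[5,0,0,0,0,0,0],[5,0,0,1,0,0,0],[5,0,0,1.5,0,0,0],[5,0,0,1.5,0,0,0],[5,0,0,1,0,0,0]]'
python3 - <<'E'
from h import *
r.grab_frame('top'); r.grab_frame('top'); 
to(.5304,.3558,.034)
d=grab('side','s6.png'); e=grab('top','t6.png')
a=cv2.imread('pics/s6.png');b=cv2.imread('pics/t6.png')
cv2.imwrite('pics/m6.png',np.hstack([cv2.resize(a[70:190,200:320],(400,400)),cv2.resize(b[170:290,80:200],(400,400))]))
print(proj(d,np.array([.5304,.3558,.004])))
E
```

```text
time_s: 18.45
tcp_pos: [0.5086, 0.2551, 0.1979]
eef_rot: [0.0, 0.999, 0.049, -0.001]
wrist_force: [0.2, -0.3, -3.3]
gripper_width: 0.733
gripper_force: 66.5
time_s: 19.45
tcp_pos: [0.529, 0.352, 0.1476]
eef_rot: [0.001, 0.999, 0.048, -0.001]
wrist_force: [1.1, -0.1, -3.3]
gripper_width: 0.726
gripper_force: 66.5
t 19.55 tcp [528.6 352.1 147.2] yaw -84.5 rot [ 0.1   0.27 -0.  ] shift now [ 0.27 -0.37 11.32] shift after turn [ 0.22 -0.35 11.32] F [-0.9 -0.3 -2.3] w 6.22 gf 66.4 J6 1.89
[254.56 127.91]
```

View pics/m6.png

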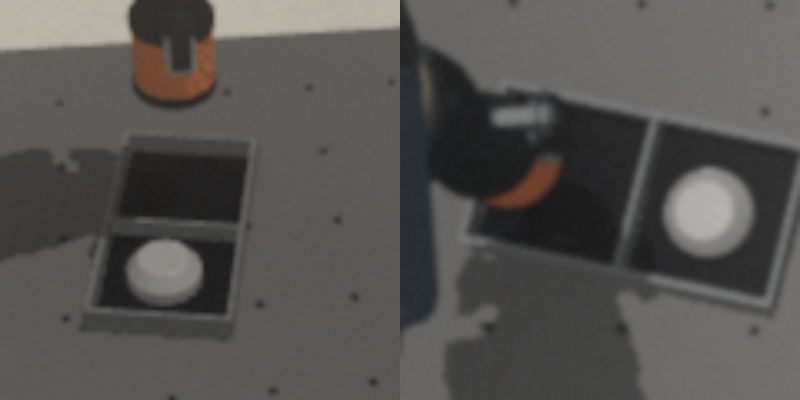

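The coil is upright above the bay, whose centre is at about (182,190) in the crop, as predicted. I'll lower it.

```bash
python3 -m inch '[[5,0.25,-0.35,0.8,0,0,0],[5,0,0,1.3,0,0,0],[5,0,0,1.5,0,0,0],[5,0,0,1.5,0,0,0],[5,0,0,1.5,0,0,0],[5,0,0,1.3,0,0,0],[5,0,0,1,0,0,0],[5,0,0,0.6,0,0,0],[5,0,0,0.4,0,0,0],[5,0,0,0,0,0,0]]'
python3 -m inch '[[5,0,0,0,0,0,0],[5,0,0,0.1,0,0,0],[5,0,0,0.1,0,0,0],[5,0,0,0.1,0,0,0],[5,0,0,0.1,0,0,0],[5,0,0,0.1,0,0,0],[5,0,0,0,0,0,0],[5,0,0,0,0,0,0],[5,0,0,0,0,0,0],[5,0,0,0,0,0,0]]'
python3 -c "
from h import *
to(.5304,.3558,.0333)"
```

```text
time_s: 20.65
tcp_pos: [0.532, 0.3574, 0.0499]
eef_rot: [0.0, 0.999, 0.049, -0.0]
wrist_force: [0.5, -0.6, -3.3]
gripper_width: 0.728
gripper_force: 66.5
time_s: 21.65
tcp_pos: [0.5321, 0.3574, 0.0453]
eef_rot: [-0.0, 0.999, 0.049, 0.0]
wrist_force: [0.4, -0.6, -3.7]
gripper_width: 0.726
gripper_force: 66.5
t 21.65 tcp [532.1 357.4  45.3] yaw -84.4 rot [-0. -0. -0.] shift now [-0.19  0.15  1.2 ] shift after turn [-0.19  0.15  1.2 ] F [ 0.4 -0.6 -3.7] w 6.2 gf 66.5 J6 1.89
```

```bash
python3 -m inch '[[5,-0.1,0.1,0.2,0,0,0],[5,0,0,0.2,0,0,0],[5,0,0,0.15,0,0,0],[5,0,0,0.1,0,0,0],[5,0,0,0.1,0,0,0],[5,0,0,0.1,0,0,0],[5,0,0,0.1,0,0,0],[5,0,0,0,0,0,0],[5,0,0,0,0,0,0],[5,0,0,0,0,0,0]]'
python3 -c "
from h import *
to(.5304,.3558,.0333)"
```

```text
time_s: 22.65
tcp_pos: [0.5312, 0.3563, 0.0359]
eef_rot: [-0.0, 0.999, 0.049, 0.0]
wrist_force: [0.1, 0.1, -2.2]
gripper_width: 0.731
gripper_force: 66.5
t 22.65 tcp [531.2 356.3  35.9] yaw -84.4 rot [-0.   -0.01 -0.  ] shift now [-0.09  0.05  0.26] shift after turn [-0.09  0.05  0.26] F [ 0.1  0.1 -2.2] w 6.24 gf 66.5 J6 1.89
```

```bash
python3 -m inch '[[5,0,0,0.05,0,0,0],[5,0,0,0.05,0,0,0],[5,0,0,0.05,0,0,0],[5,0,0,0.05,0,0,0],[5,0,0,0,0,0,0],[5,0,0,0,0,0,0],[5,0,0,0,0,0,0],[5,0,0,0,0,0,0],[5,0,0,0,0,0,0],[5,0,0,0,0,0,0]]'
python3 -c "
from h import *
to(.5304,.3558,.0333)"
```

```text
time_s: 23.65
tcp_pos: [0.5312, 0.3563, 0.0338]
eef_rot: [-0.0, 0.999, 0.049, 0.0]
wrist_force: [-0.5, 1.0, -3.7]
gripper_width: 0.728
gripper_force: 66.5
t 23.65 tcp [531.2 356.3  33.8] yaw -84.4 rot [-0. -0. -0.] shift now [-0.08  0.05  0.05] shift after turn [-0.08  0.05  0.05] F [-0.5  1.  -3.7] w 6.21 gf 66.5 J6 1.89
```

```bash
python3 -m inch '[[5,0,0,0.04,0,0,0],[5,0,0,0.04,0,0,0],[5,0,0,0.02,0,0,0],[5,0,0,0,0,0,0],[5,0,0,0,0,0,0],[5,0,0,0,0,0,0],[5,0,0,0,0,0,0],[5,0,0,0,0,0,0],[5,0,0,0,0,0,0],[5,0,0,0,0,0,0]]'
python3 -m inch '[[5,0,0,0.04,0,0,0],[5,0,0,0.04,0,0,0],[5,0,0,0.02,0,0,0],[5,0,0,0,0,0,0],[5,0,0,0,0,0,0],[5,0,0,0,0,0,0],[5,0,0,0,0,0,0],[5,0,0,0,0,0,0],[5,0,0,0,0,0,0],[5,0,0,0,0,0,0]]'
```

```text
time_s: 24.65
tcp_pos: [0.5312, 0.3564, 0.0335]
eef_rot: [-0.0, 0.999, 0.049, 0.0]
wrist_force: [-2.6, -1.0, 5.9]
gripper_width: 0.73
gripper_force: 67.3
time_s: 25.65
tcp_pos: [0.5312, 0.3564, 0.0334]
eef_rot: [-0.0, 0.999, 0.049, 0.0]
wrist_force: [-3.4, -2.3, 10.3]
gripper_width: 0.731
gripper_force: 67.8
```

It's seated on the bay floor. I'll relieve the press, open and retreat.

```bash
python3 -m inch '[[5,0,0,-0.1,0,0,0],[5,0,0,0,0,0,0],[8.5,0,0,0,0,0,0],[8.5,0,0,0,0,0,0],[8.5,0,0,0,0,0,0],[8.5,0,0,0,0,0,0],[8.5,0,0,0,0,0,0],[8.5,0,0,-0.5,0,0,0],[8.5,0,0,-1,0,0,0],[8.5,0,0,-1,0,0,0]]' 20
python3 -m inch '[[8.5,0,0,-1.5,0,0,0],[8.5,0,0,-2,0,0,0],[8.5,0,0,-2,0,0,0],[8.5,0,0,-3,0,0,0],[8.5,0,0,-3,0,0,0],[8.5,0,0,-3,0,0,0],[8.5,0,0,-3,0,0,0],[8.5,0,0,-2,0,0,0],[8.5,0,0,0,0,0,0],[8.5,0,0,0,0,0,0]]'
python3 - <<'E'
from h import *
r.grab_frame('top'); a=grab('side','s7.png')['image']; b=grab('top','t7.png')['image']
cv2.imwrite('pics/m7.png',np.hstack([cv2.resize(a,(400,300)),cv2.resize(b,(400,300))])[:,:,::-1])
A=a[70:190,200:320];
cv2.imwrite('pics/m7.png',np.vstack([cv2.imread('pics/m7.png'),np.hstack([cv2.resize(A,(400,300)),cv2.resize(a[330:420,220:340],(400,300))])[:,:,::-1]]))
E
```

```text
time_s: 26.65
tcp_pos: [0.5313, 0.3564, 0.0587]
eef_rot: [-0.0, 0.999, 0.049, 0.0]
wrist_force: [-0.3, 0.2, 0.2]
gripper_width: 0.995
gripper_force: 0.0
time_s: 27.65
tcp_pos: [0.5309, 0.3563, 0.2536]
eef_rot: [-0.0, 0.999, 0.049, 0.001]
wrist_force: [0.4, 0.7, 0.3]
gripper_width: 0.993
gripper_force: 0.0
```

View pics/m7.png

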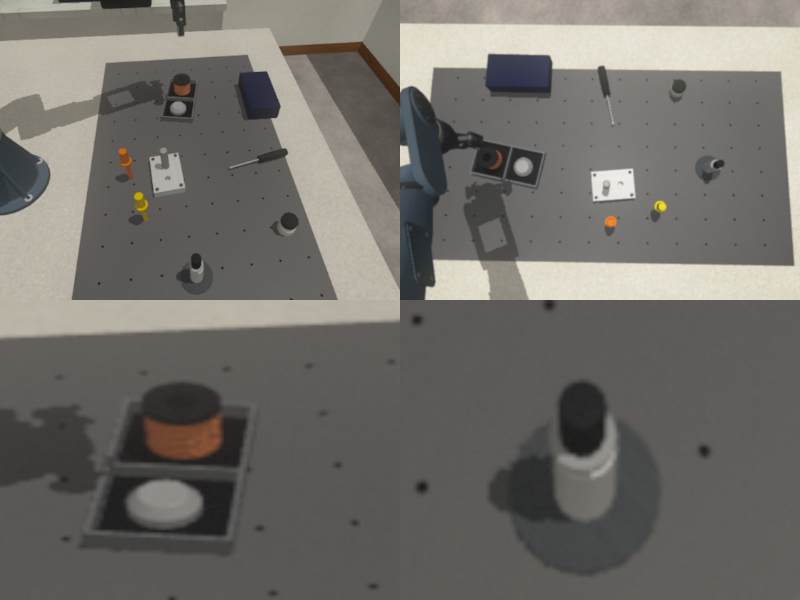

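The coil sits flat in the empty bay (crop about (182,420)), the rod stands in the tube (582,420), and the bystanders haven't moved. Handing in.

```bash
python3 -c "
from plant import r
print(r.job_done())"
```

```text
the job is handed in; nothing more can be done
None
```

The job is handed in at about 28 s: the locking rod stands foot down in the holder, the coil sits flat and upright in the empty bay, and the last pictures show the pole piece, jar and screwdriver where they were.

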